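# Put the canister away and click the pantry cupboard shut

### The arm

A 6-joint arm with a two-finger parallel gripper is mounted at the origin on the work surface. World frame = base frame: x ahead of the robot, y to its left, z up, the work surface at z = 0. Lengths are in mm, angles in rad, forces in N, time in s.
With the tool pointing down it reaches from about 275 to 750 mm from the base axis. Payload 10.2 kg.
Tool frame: the origin (TCP) lies midway between the tips of the shut fingers; the grasp point (between the pads) lies 19 mm behind it; z points along the fingers, y is the line along which they close (so a half turn about z gives the same grasp; the last joint's range is limited). The gripper opens to 85 mm and grips with 20 to 120 N. Pads are 22 mm wide; open, the fingers measure 114 mm over their backs; the gripper's body (76 mm by 85 mm) begins 54 mm behind the grasp point. The pads swing forward as they close: fully open they stand 13 mm farther back than shut.
Start: joints at [-1.518, 0.313, 1.498, -0, 1.331, -0.223], TCP at [142.953, -505.169, 231.294] pointing down, gripper open.
Joint ranges: [-2.94, 2.94], [-0.97, 2.17], [0.19, 2.56], [-1.23, 4.37], [0.02, 3.11], [-2.88, 2.88]. Speed limits (rad/s): [2.39, 2.39, 3.01, 3.14, 3.14, 3.14].

### API

Orientations are given as a unit quaternion [w, x, y, z].
In Python, from rig import ctrl gives the robot as it stands.
- The arm moves only by the tool arm_command, never from a script. Its argument "increments" is a list of rows, each an object with "dr": the turn, a rotation vector about the tool's x, y, z in units of pi/4 rad (1.0 is pi/4 rad), a list of three; "offset": the shift along the tool's x, y, z in units of 120 mm (1.0 is 120 mm), a list of three; "hand": the opening, from -1 (shut) to 1 (fully open). A call has 1 to 8 rows; each row shifts and turns the commanded pose from where the row before left it, along the tool's axes as they then stand; what a row does not reach is not made up. A row lasts 1/10 s, in which the tool goes at most 50 mm and 8.59 degrees, less where a joint would pass 70% of its speed; a pose out of reach is approached as far as the arm can. A call with a number of a shift or a turn outside -1 to 1 is refused whole. A call with a gripper value outside its range is refused whole. The fingers move at their own pace and stop on an object; "grip_force" is the grip in N (left out, the last holds). Time passes only in rows, so rows that do not move let the fingers close. It gives the time, the measured TCP pose, the force, the opening and the grip force at its end, in the units of the state.
- ctrl.sense(): the state, without advancing time (a new reading comes with each control period).
- ctrl.capture(name): name is "side" or "top"; returns the picture (480x640x3 uint8, red, green, blue); there is no depth.
- ctrl.camera_info(name): a dict with "K" (3x3 intrinsics, pixels), "R" (3x3) and "t" (3): a world point X has camera coordinates R X + t. Camera axes: x right, y down, z forward; pixel columns grow to the right and rows downward; lengths in mm; the calibration is good to about 2 mm. A picture is of the moment at which its call begins. camera_info takes no time and is no camera call.
- ctrl.finish_job(): hands the job in; it is judged then, once.
The state is a dict: "time_s": time; "joints": joint angles; "dq": joint speeds; "tau": joint torques, N m; "eef_pos": TCP position; "ee_rot": TCP orientation; "force": force on the tool from outside, world axes, zero at the start; "wrist_torque": the same for the moment, N m; "grip_width": opening from 0.0 (shut) to 1.0 (fully open); "grip_force": force on a finger pad.
Only numpy, scipy, OpenCV 4.12 (cv2) and the standard library are available. Lean on these libraries where they do the work, as an engineer would, in place of code of your own. Each camera call takes 0.05 s, during which the arm holds its last target. There are 200 camera calls.

### The job

Put the clip-lid canister away: stand it upright on the floor of the small clear-walled pantry cupboard, clear of the doorway, and let go of it. Then push the green-framed door gently shut (no slamming) until it snaps fully home on its catch. Leave the jar that is already in the cupboard standing, and leave the other kitchen things where they are.

Things in the scene. Friction and masses are not known exactly. Their poses are not given: they have to be found in the camera images.
- canister: Loose square plastic canister, 90 mm tall: cream body 60 x 60 mm and 76 mm tall, under a narrower orange clip lid (52 mm along x, 48 mm along y, 14 mm tall); about 0.3 kg. Origin: centre of its underside, z up. The orange latch stands out 7 mm from its -x side between 54 and 88 mm up; the two y sides of the body are plain, 60 mm apart, and can be gripped.
- case: Fixed pantry cupboard: wooden floor and edges, clear walls and roof, 240 mm wide (y), 200 mm deep (x), 270 mm high. Origin: middle of the doorway's lower front edge, at worktop height; x points into the cupboard, y to the left seen from the doorway, z up. Inside: floor 15 mm above the worktop, roof underside at 250 mm, side walls at y = +-108 mm, back wall at x = 190 mm. Its whole front is open.
- case_spot (a point): Point on the cupboard's inner floor, 70 mm behind the doorway and midway between the side walls: a good place for the canister.
- door (a joint): Hinge of the green-framed clear door, upright axis at x = 0, y = 118 mm of the cupboard (left): 0 = fully shut, held by the catch; grows as the door swings out towards the robot, to 2.1 rad. The catch (sprung ball under the roof at the free side) is met at about 0.08 rad, takes about 10 N to push past, and snaps home below about 0.03 rad. The door stays where it is left.
- door_hinge (a point): On the hinge side edge of the door's outer face, at its top edge (265 mm above the worktop). The hinge axis is 15 mm behind it, towards the inner face. Its axes turn with the door: x is the direction in which a push shuts the door, -y runs along the door to its free edge.
- door_edge (a point): Top free corner of the door's outer face, 236 mm from door_hinge; same axes. The door is 14 mm thick and reaches from 12 to 265 mm above the worktop; a knob of 35 mm stands out of the outer face 30 mm from the free edge, 112 mm above the worktop.
- jar: Bystander: amber glass jar with white cap, 52 mm across, 85 mm tall, standing in a back corner inside the cupboard. Origin under its centre.
- mixer: Bystander: grey hand mixer, 290 mm long along x with beaters at +x, 135 mm high. Origin under the middle of its housing.
- bowl: Bystander: clear glass bowl, 170 mm across, 75 mm high. Origin under its centre.
- beater: Bystander: aluminium egg beater lying flat, 330 mm long along x, black grip at -x, gear wheel at its origin, with a turning crank, 60 mm high at the crank. Origin on the worktop under the gear wheel.
- dipper: Bystander: wooden honey dipper lying flat, 180 mm long along x, head at +x 34 mm thick. Origin on the worktop under its middle.
- mug: Bystander: blue mug, 80 mm across, 90 mm tall. Origin under its centre.

How it is judged:
By the outcome, as a careful person would: the job done as asked, in the order asked, and still so for the second after the job is handed in, with the robot touching nothing.
It also fails if it takes over 64 s, if anything falls off the work surface, if the arm or the gripper's body presses on something with over 40 N, if the wrist force passes 120 N, or if a joint passes its speed limit or range.

## Working session

There is one attempt and no reset: what is moved stays moved. The work goes in short steps, Python scripts to look and compute and a tool call to move; the robot and the scene stay as the last step left them, time stands still between calls to the robot, and variables do not carry over. Pictures are saved under pics/ and viewed, at most 10 in all, crops included, and the job is handed in when it is done.

Besides the shell and the picture viewer there is one more tool, called after "Call:" in YAML: its name, and indented under it one key for each argument. arm_command: Moves the arm, as the interface text tells. Shifts and turns lie within -1 to 1; 1 stands for 120 mm of shift or pi/4 rad of turn. Its arguments: {"type":"object","properties":{"increments":{"type":"array"},"grip_force":{"type":"number"}},"required":["increments"]}

```bash
mkdir -p pics; ls
python3 - <<'E'
from rig import ctrl
import cv2
print(ctrl.sense())
for n in("side","top"):
    cv2.imwrite(f"pics/{n}0.png",ctrl.capture(n)[:,:,::-1]); print(n,ctrl.camera_info(n))
E
```

```text
pics
{'time_s': 0.0, 'joints': array([-1.51839502e+00,  3.13454120e-01,  1.49846361e+00, -5.31891110e-09,
        1.33098397e+00, -2.23427883e-01]), 'dq': array([-6.47248604e-04,  3.23624090e-04, -2.95050527e-04, -3.34515946e-04,
       -4.17024165e-04, -6.00605589e-05]), 'tau': array([-5.91250828e-04, -4.12270367e+01, -2.59749180e+01, -2.12409213e-04,
        4.04027553e-03,  2.14050840e-05]), 'eef_pos': array([ 142.94114483, -504.89290912,  230.72297951]), 'ee_rot': array([-6.52132840e-04,  9.90504635e-01,  1.37477781e-01,  5.58997609e-05]), 'force': array([ 0.29875145,  0.78218854, -0.67195624]), 'wrist_torque': array([ 0.01370858, -0.01100508, -0.04382548]), 'grip_force': 0.0, 'grip_width': 1.0034889696974938}
side {'K': array([[444.88769092,   0.        , 325.29278734],
       [  0.        , 444.88769092, 239.23541846],
       [  0.        ,   0.        ,   1.        ]]), 'R': array([[-0.28405278, -0.95880758,  0.00142819],
       [-0.54480897,  0.16017701, -0.82311998],
       [ 0.78898492, -0.23458761, -0.5678657 ]]), 't': array([148.18207917, 452.64149094, 762.59044924])}
top {'K': array([[491.06328644,   0.        , 321.56735198],
       [  0.        , 491.06328644, 242.73683775],
       [  0.        ,   0.        ,   1.        ]]), 'R': array([[ 0.00287193, -0.9998833 ,  0.01500486],
       [-0.98413887, -0.0054876 , -0.17731489],
       [ 0.17737653, -0.01425763, -0.98403978]]), 't': array([   2.9880857 ,  559.09165788, 1391.60905193])}
```

View pics/side0.png

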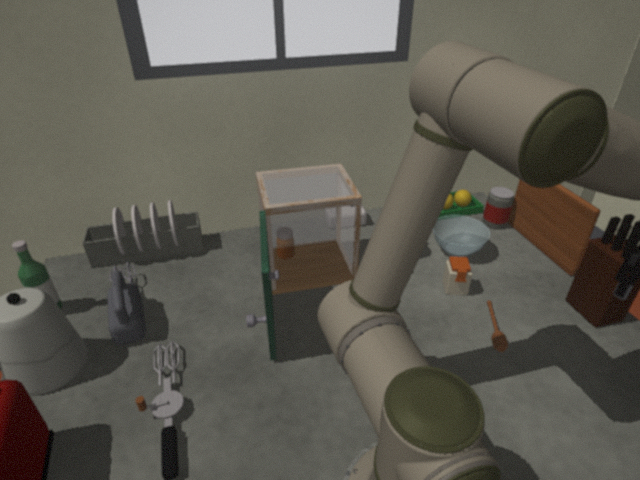

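View pics/top0.png

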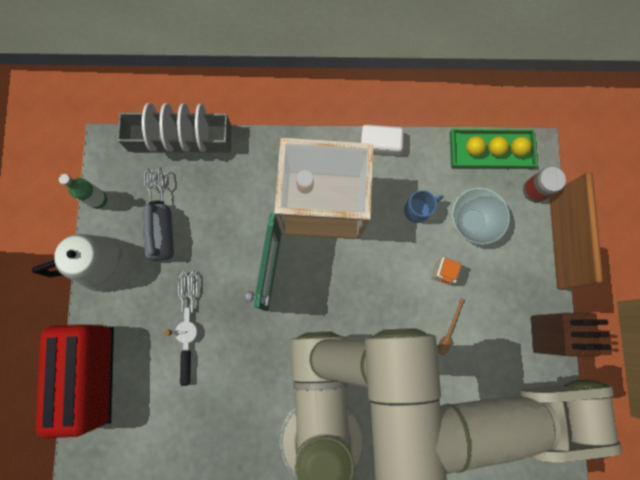

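The side view shows the cupboard near (305,230), the door edge-on at (267,290) and the canister at (458,275). In the top view the cupboard is at (325,190), the door runs from (275,215) to (262,305), and the canister lid is at (448,270). I'll zoom in for corners.

```bash
cat > h.py <<'E'
import numpy as np, cv2
from rig import ctrl
def ray(n,p):
    c=ctrl.camera_info(n); R=c["R"]; 
    d=R.T@np.linalg.solve(c["K"],[p[0],p[1],1.]); return -R.T@c["t"],d
def onz(n,p,z):
    o,d=ray(n,p); return o+d*(z-o[2])/d[2]
def tri(ps,pt):
    o1,d1=ray("side",ps);o2,d2=ray("top",pt)
    s=np.linalg.lstsq(np.c_[d1,-d2],o2-o1,rcond=None)[0]
    a,b=o1+s[0]*d1,o2+s[1]*d2; return (a+b)/2,np.linalg.norm(a-b)
def proj(n,X):
    c=ctrl.camera_info(n); q=c["K"]@(c["R"]@np.asarray(X,float)+c["t"]); return q[:2]/q[2]
def snap(n,name):
    im=np.ascontiguousarray(ctrl.capture(n)[:,:,::-1]); cv2.imwrite(f"pics/{name}.png",im); return im
E
python3 - <<'E'
from h import *
im=cv2.imread("pics/top0.png")
a=cv2.resize(im[125:315,235:385],None,fx=3,fy=3,interpolation=cv2.INTER_CUBIC)
b=cv2.resize(im[250:295,425:470],None,fx=6,fy=6,interpolation=cv2.INTER_CUBIC)
s=cv2.imread("pics/side0.png")
c=cv2.resize(s[250:300,435:480],None,fx=6,fy=6,interpolation=cv2.INTER_CUBIC)
o=np.zeros((570,800,3),np.uint8); o[:,:450]=a; o[:270,460:730]=b; o[270:570,460:730]=c
cv2.imwrite("pics/z0.png",o)
for n,i,r in(("top",im,(425,250,470,295)),("side",s,(435,250,480,300))):
    x0,y0,x1,y1=r; h=cv2.cvtColor(i[y0:y1,x0:x1],cv2.COLOR_BGR2HSV)
    m=cv2.inRange(h,(3,170,110),(18,255,255)); 
    c=max(cv2.findContours(m,0,2)[0],key=cv2.contourArea)
    print(n,cv2.contourArea(c),np.array(cv2.boxPoints(cv2.minAreaRect(c)))+[x0,y0])
    if n=="top":
        P=[onz(n,p,90)[:2].round(1) for p in np.array(cv2.boxPoints(cv2.minAreaRect(c)))+[x0,y0]]; print(P,np.mean(P,0))
E
```

```text
top 261.0 [[438.49999905 278.49999619]
 [445.09999847 258.70000076]
 [460.09999466 263.70000076]
 [453.49999619 283.49999619]]
[array([ 451. , -324.8]), array([ 507.6, -345.9]), array([ 493.5, -388.1]), array([ 437. , -366.8])] [ 472.275 -356.4  ]
side 201.5 [[450. 257.]
 [469. 257.]
 [469. 272.]
 [450. 272.]]
```

View pics/z0.png

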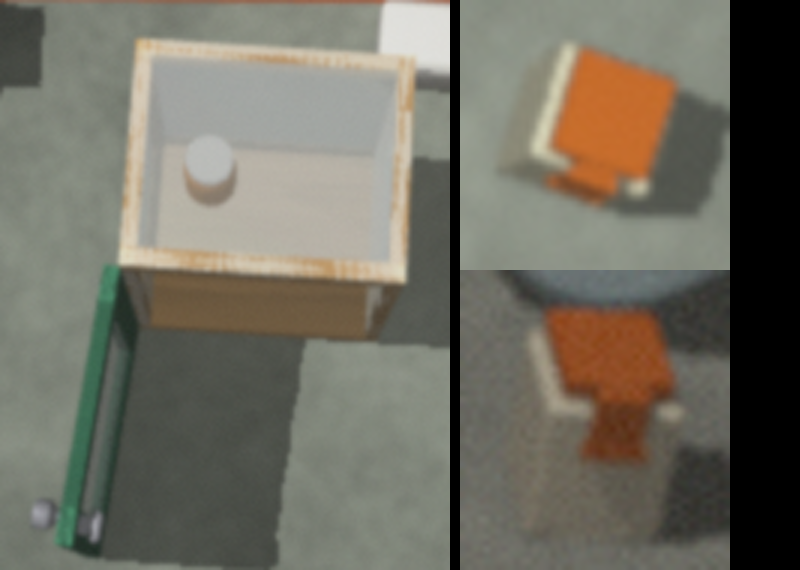

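Run:
```python
from h import *
np.set_printoptions(precision=1,suppress=True)
f=lambda p,z:onz("top",p,z)
A=lambda x,y:(235+x/3,125+y/3)
C=np.array([f(A(*p),270) for p in((137,38),(413,57),(405,283),(120,265))]);print(C, np.linalg.norm(np.roll(C,-1,0)-C,axis=1))
print("mean",C.mean(0))
for e in(C[0]-C[1],C[3]-C[2],C[0]-C[3],C[1]-C[2]):print(np.degrees(np.arctan2(e[1],e[0])))
print("floor",f(A(150,325),15),f(A(365,338),15),f(A(130,328),0),f(A(375,340),0))
H=f(A(105,267),265);E=f(A(60,540),265);E2=f(A(97,550),265);print("door",H,E,E2,np.linalg.norm(E-H))
print("jarcap",f(A(210,157),85))
B=lambda x,y:(425+(x-460)/6,250+y/6)
L=np.array([f(B(*p),90) for p in((580,47),(677,80),(650,182),(552,155))]);print("lid",L,L.mean(0),np.linalg.norm(np.roll(L,-1,0)-L,axis=1))
for e in(L[0]-L[1],L[3]-L[2],L[0]-L[3],L[1]-L[2]):print(np.degrees(np.arctan2(e[1],e[0])))
S=lambda x,y:(435+(x-460)/6,250+(y-270)/6)
L=np.array([onz("side",S(*p),90) for p in((545,312),(655,312),(675,387),(560,392))]);print("lidside",L,L.mean(0))
print("catch",tri((275,275),A(90,525)),"knob",tri((252,320),A(40,515)))
```

```text
[[ 793.9  114.7  270. ]
 [ 778.8 -122.5  270. ]
 [ 579.7 -112.7  270. ]
 [ 593.6  125.3  270. ]] [237.6 199.3 238.4 200.6]
mean [686.5   1.2 270. ]
86.35358122506655
86.65956704636272
-3.0408825654723617
-2.818060468208183
floor [593.6 115.2  15. ] [ 581.5 -101.    15. ] [593.3 136.3   0. ] [ 582.4 -112.5    0. ]
door [593.  138.3 265. ] [365.7 169.8 265. ] [357.7 139.7 265. ] 229.4679834615196
jarcap [747.3  55.   85. ]
lid [[ 510.1 -345.8   90. ]
 [ 494.6 -391.2   90. ]
 [ 446.  -376.2   90. ]
 [ 458.6 -330.3   90. ]] [ 477.3 -360.9   90. ] [48.1 50.8 47.5 53.8]
71.10296394687268
74.67197945017472
-16.646082070009985
-17.271689489713413
lidside [[ 507.1 -341.6   90. ]
 [ 493.2 -388.8   90. ]
 [ 443.3 -368.2   90. ]
 [ 454.2 -319.    90. ]] [ 474.4 -354.4   90. ]
catch (array([379.3, 147.9, 240.7]), np.float64(0.6943251805383741)) knob (array([395.6, 204.6, 116.1]), np.float64(3.7363863971991327))
```

Checked against the given sizes: the roof outline comes out 238 x 200 mm, the lid 48 x 52 mm, and the door 229–236 mm long.
- **Cupboard:** origin is about (587, 7), yaw −3.2°.
- **Door:** open about 1.65 rad.
- **Canister:** about (476, −358), yaw about −17°, with the latch towards the robot.

I'll grasp with the tool pitched 45° below horizontal, so it fits under the roof.

```bash
cat >> h.py <<'E'
from scipy.spatial.transform import Rotation as Ro
def tool(a,psi,sgn=-1):
    """tool pointing a deg below horizontal, heading psi deg; closing line horizontal"""
    a,p=np.radians([a,psi]); z=np.array([np.cos(a)*np.cos(p),np.cos(a)*np.sin(p),-np.sin(a)])
    y=sgn*np.array([-np.sin(p),np.cos(p),0]); return np.c_[np.cross(y,z),y,z]
def plan(P,R,n=None,s=None,vmax=45.):
    s=s or ctrl.sense(); q=s["ee_rot"]; R0=Ro.from_quat([q[1],q[2],q[3],q[0]]); p0=np.array(s["eef_pos"])
    w=(R0.inv()*Ro.from_matrix(R)).as_rotvec(); d=np.asarray(P,float)-p0
    n=n or int(np.ceil(max(np.linalg.norm(d)/vmax,np.linalg.norm(w)/.145,1)))
    print("d",d.round(1),"rot deg",np.degrees(np.linalg.norm(w)).round(1),"rows",n,"dr",(w/n/(np.pi/4)).round(3))
    for k in range(n):
        Rk=R0*Ro.from_rotvec(w*k/n); print((Rk.inv().apply(d/n)/120).round(3).tolist())
E
python3 - <<'E'
from h import *
R=tool(45,-17); G=np.array([465.5,-355.5,50]); T=G+19*R[:,2]; print(T,R[:,2])
plan(T-110*R[:,2],R,10)
E
```

```text
[ 478.34798198 -359.42802229   36.56497116] [ 0.67620958 -0.20673802 -0.70710678]
d [ 261.   168.2 -116.5] rot deg 55.2 rows 10 dr [-0.029  0.097  0.069]
[0.247, -0.076, 0.097]
[0.235, -0.091, 0.114]
[0.22, -0.106, 0.129]
[0.204, -0.121, 0.143]
[0.185, -0.135, 0.155]
[0.166, -0.148, 0.165]
[0.144, -0.16, 0.173]
[0.122, -0.171, 0.18]
[0.098, -0.181, 0.184]
[0.074, -0.19, 0.186]
```

Call:
arm_command:
  increments:
    - {"dr": [-0.03,0.1,0.07],"offset": [0.25,-0.08,0.1],"hand": 1}
    - {"dr": [-0.03,0.1,0.07],"offset": [0.235,-0.09,0.115],"hand": 1}
    - {"dr": [-0.03,0.1,0.07],"offset": [0.22,-0.105,0.13],"hand": 1}
    - {"dr": [-0.03,0.1,0.07],"offset": [0.2,-0.12,0.14],"hand": 1}
    - {"dr": [-0.03,0.1,0.07],"offset": [0.185,-0.135,0.155],"hand": 1}
    - {"dr": [-0.03,0.1,0.07],"offset": [0.165,-0.15,0.165],"hand": 1}
    - {"dr": [-0.03,0.1,0.07],"offset": [0.145,-0.16,0.17],"hand": 1}
    - {"dr": [-0.03,0.1,0.07],"offset": [0.12,-0.17,0.18],"hand": 1}

```text
time_s: 0.9
eef_pos: [352.8, -370.5, 138.7]
ee_rot: [0.049, 0.943, -0.087, 0.317]
force: [2.1, -1.0, -0.3]
grip_width: 1.0
grip_force: 0.0
```

Run:
```python
from h import *
R=tool(45,-17); G=np.array([465.5,-355.5,50]); T=G+19*R[:,2]
s=ctrl.sense(); print(s["joints"].round(3),s["eef_pos"],s["dq"].round(2),s["force"])
plan(T-110*R[:,2],R,4)
```

```text
[-1.327  0.218  2.061  0.909  0.747 -0.227] [ 352.78835919 -370.45055116  138.73487733] [ 0.43  0.12  0.66  1.75 -0.85 -0.75] [ 2.14714465 -0.97258191 -0.30625823]
d [ 51.2  33.8 -24.4] rot deg 9.7 rows 4 dr [-0.012  0.042  0.032]
[0.043, -0.092, 0.093]
[0.038, -0.094, 0.093]
[0.033, -0.095, 0.094]
[0.027, -0.097, 0.094]
```

Call:
arm_command:
  increments:
    - {"dr": [-0.012,0.042,0.032],"offset": [0.043,-0.092,0.093],"hand": 1}
    - {"dr": [-0.012,0.042,0.032],"offset": [0.038,-0.094,0.093],"hand": 1}
    - {"dr": [-0.012,0.042,0.032],"offset": [0.033,-0.095,0.094],"hand": 1}
    - {"dr": [-0.012,0.042,0.032],"offset": [0.027,-0.097,0.094],"hand": 1}
    - {"dr": [0,0,0],"offset": [0,0,0],"hand": 1}

```text
time_s: 1.4
eef_pos: [403.6, -335.2, 113.1]
ee_rot: [0.055, 0.915, -0.135, 0.377]
force: [-0.2, 0.1, 0.5]
grip_width: 1.005
grip_force: 0.0
```

Run:
```python
from h import *
R=tool(45,-17); G=np.array([465.5,-355.5,50]); T=G+19*R[:,2]
s=ctrl.sense(); print(s["joints"].round(3),s["eef_pos"],s["dq"].round(2),s["force"])
im=snap("top","top1"); b=im[230:320,400:500]; s2=snap("side","side1")[200:310,395:525]
o=np.hstack([cv2.resize(b,(400,360)),cv2.resize(s2,(400,338)) if 0 else cv2.resize(s2,(400,360))]); cv2.imwrite("pics/z1.png",o)
print("proj",[proj("top",T),proj("top",[476,-358,90])])
plan(T,R,4)
```

```text
[-1.21   0.278  2.163  1.341  0.614 -0.468] [ 403.59603754 -335.18893634  113.14475719] [-0.03 -0.02 -0.05 -0.12  0.02  0.08] [-0.19463227  0.08710376  0.47118315]
proj [array([445.31713644, 271.20998281]), array([449.80545153, 269.76500462])]
d [ 75.1 -22.2 -78. ] rot deg 0.3 rows 4 dr [-0.001  0.001  0.001]
[0.001, -0.001, 0.23]
[0.001, -0.001, 0.23]
[0.001, -0.001, 0.23]
[0.001, -0.001, 0.23]
```

View pics/z1.png

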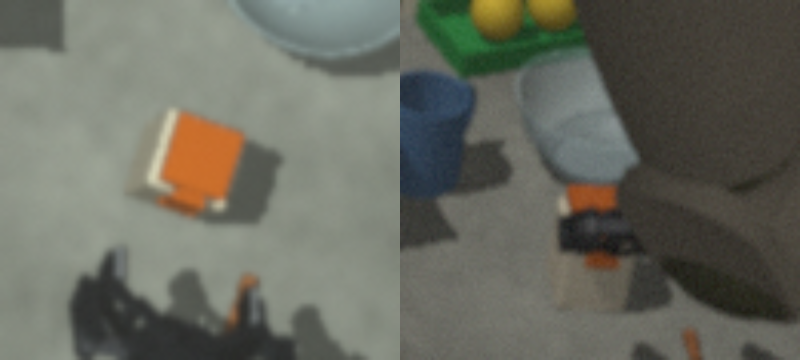

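The top crop shows the open fingertips at (429.5,292) and (461.7,300), with the lid centred at (450.7,268.7). The side crop shows the latch facing the gripper. I'll check the lateral alignment in numbers.

Run:
```python
from h import *
np.set_printoptions(precision=1,suppress=True)
R=tool(45,-17); s=ctrl.sense(); p=s["eef_pos"]-13*R[:,2]
for sg in(-1,1):
  for w in(42.5,57): print(sg,w,proj("top",p+sg*w*R[:,1]))
print("mid",proj("top",p))
im=cv2.imread("pics/top1.png"); x0,y0=425,250; h=cv2.cvtColor(im[y0:290,x0:472],cv2.COLOR_BGR2HSV)
m=cv2.inRange(h,(3,170,110),(18,255,255)); m[30:]=0
# lid right/left edges via rows: fit y-side lines
rows=[r for r in range(11,22)]; 
ed=[(np.where(m[r])[0].min()+x0-.5,np.where(m[r])[0].max()+x0+.5,r+y0) for r in rows if m[r].any()]
print(np.array(ed))
c=max(cv2.findContours(m,0,2)[0],key=cv2.contourArea)
for z in (90,): print("centroid", onz("top",(np.argwhere(m)[:,::-1].mean(0)+[x0,y0]),z))
```

```text
-1 42.5 [430.9 293.2]
-1 57 [425.9 291.6]
1 42.5 [460.9 302.4]
1 57 [466. 304.]
mid [445.9 297.8]
[[444.5 452.5 261. ]
 [443.5 455.5 262. ]
 [443.5 458.5 263. ]
 [443.5 459.5 264. ]
 [442.5 459.5 265. ]
 [442.5 459.5 266. ]
 [442.5 459.5 267. ]
 [442.5 458.5 268. ]
 [441.5 458.5 269. ]
 [441.5 458.5 270. ]
 [441.5 457.5 271. ]]
centroid [ 476.6 -358.    90. ]
```

Call:
arm_command:
  increments:
    - {"dr": [0,0,0],"offset": [0,0,0.15],"hand": 1}
    - {"dr": [0,0,0],"offset": [0,0,0.2],"hand": 1}
    - {"dr": [0,0,0],"offset": [0,0,0.2],"hand": 1}
    - {"dr": [0,0,0],"offset": [0,0,0.17],"hand": 1}
    - {"dr": [0,0,0],"offset": [0,0,0.12],"hand": 1}
    - {"dr": [0,0,0],"offset": [0,0,0.08],"hand": 1}
    - {"dr": [0,0,0],"offset": [0,0,0],"hand": 1}

```text
time_s: 2.2
eef_pos: [478.1, -360.2, 36.1]
ee_rot: [0.056, 0.914, -0.135, 0.378]
force: [-1.3, 1.5, 1.4]
grip_width: 0.998
grip_force: 0.0
```

Call:
arm_command:
  increments:
    - {"dr": [0,0,0],"offset": [0,0,0],"hand": -1}
    - {"dr": [0,0,0],"offset": [0,0,0],"hand": -1}
    - {"dr": [0,0,0],"offset": [0,0,0],"hand": -1}
    - {"dr": [0,0,0],"offset": [0,0,0],"hand": -1}
    - {"dr": [0,0,0],"offset": [0,0,0],"hand": -1}
    - {"dr": [0,0,0],"offset": [0,0,0],"hand": -1}
  grip_force: 40

```text
time_s: 2.8
eef_pos: [477.7, -360.0, 37.2]
ee_rot: [0.057, 0.914, -0.135, 0.378]
force: [-5.5, 2.5, 6.3]
grip_width: 0.702
grip_force: 43.6
```

Run:
```python
from h import *
s=ctrl.sense(); print(s["joints"].round(3),s["eef_pos"],s["force"],s["grip_width"]*85,s["grip_force"])
R=tool(45,-17); P=s["eef_pos"]+[0,0,60]; plan(P,R,3)
```

```text
[-1.061  0.562  2.005  1.658  0.514 -0.7  ] [ 477.72825519 -360.01033899   37.23517329] [-5.47468142  2.53480917  6.29378372] 59.67440462485547 43.57694834319261
d [ 0.  0. 60.] rot deg 0.2 rows 3 dr [-0.     0.     0.001]
[0.118, 0.0, -0.118]
[0.118, 0.0, -0.118]
[0.118, 0.0, -0.118]
```

Gripped at 59.7 mm. I'll lift, then carry it to a point in front of the doorway.

Call:
arm_command:
  increments:
    - {"dr": [0,0,0],"offset": [0.06,0,-0.06],"hand": -1}
    - {"dr": [0,0,0],"offset": [0.12,0,-0.12],"hand": -1}
    - {"dr": [0,0,0],"offset": [0.12,0,-0.12],"hand": -1}
    - {"dr": [0,0,0],"offset": [0.06,0,-0.06],"hand": -1}
    - {"dr": [0,0,0],"offset": [0,0,0],"hand": -1}

```text
time_s: 3.3
eef_pos: [478.0, -360.1, 98.8]
ee_rot: [0.057, 0.914, -0.135, 0.378]
force: [0.0, -0.4, -2.6]
grip_width: 0.701
grip_force: 43.9
```

Run:
```python
from h import *
s=ctrl.sense(); print(s["joints"].round(3),s["eef_pos"],s["force"],s["grip_width"]*85,s["grip_force"])
plan([487,12.6,100],tool(45,13),13)
snap("side","side2");snap("top","top2")
```

```text
[-1.06   0.425  1.985  1.384  0.521 -0.384] [ 477.98875422 -360.05775048   98.79023608] [ 0.02927988 -0.3627293  -2.58286434] 59.54785746525965 43.943769335746765
d [  9.  372.7   1.2] rot deg 29.8 rows 13 dr [ 0.036  0.    -0.036]
[-0.044, -0.23, -0.046]
[-0.037, -0.233, -0.039]
[-0.031, -0.235, -0.033]
[-0.024, -0.236, -0.026]
[-0.018, -0.238, -0.019]
[-0.011, -0.238, -0.013]
[-0.004, -0.239, -0.006]
[0.003, -0.239, 0.001]
[0.009, -0.239, 0.008]
[0.016, -0.238, 0.015]
[0.023, -0.237, 0.021]
[0.029, -0.235, 0.028]
[0.036, -0.234, 0.035]
```

View pics/side2.png

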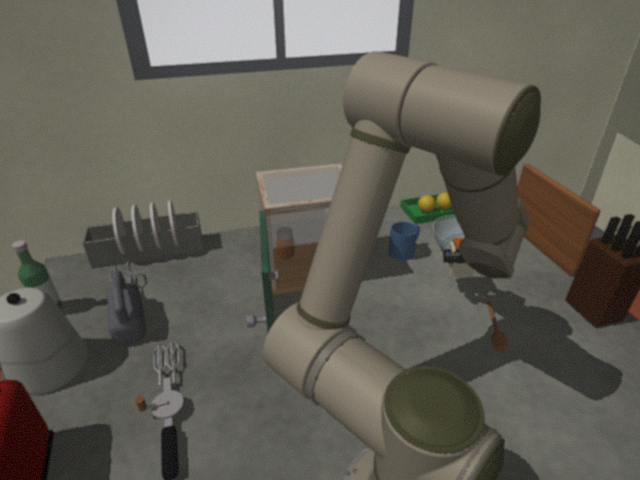

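The side view shows the canister held up at (455,250), clear of the mug and bowl. Carrying on.

Call:
arm_command:
  increments:
    - {"dr": [0.036,0,-0.036],"offset": [-0.044,-0.23,-0.046],"hand": -1}
    - {"dr": [0.036,0,-0.036],"offset": [-0.037,-0.233,-0.039],"hand": -1}
    - {"dr": [0.036,0,-0.036],"offset": [-0.031,-0.235,-0.033],"hand": -1}
    - {"dr": [0.036,0,-0.036],"offset": [-0.024,-0.236,-0.026],"hand": -1}
    - {"dr": [0.036,0,-0.036],"offset": [-0.018,-0.238,-0.019],"hand": -1}
    - {"dr": [0.036,0,-0.036],"offset": [-0.011,-0.238,-0.013],"hand": -1}
    - {"dr": [0.036,0,-0.036],"offset": [-0.004,-0.239,-0.006],"hand": -1}
    - {"dr": [0.036,0,-0.036],"offset": [0.003,-0.239,0.001],"hand": -1}

```text
time_s: 4.2
eef_pos: [483.1, -129.0, 97.7]
ee_rot: [-0.006, 0.924, 0.012, 0.381]
force: [0.4, 0.2, -2.9]
grip_width: 0.699
grip_force: 44.1
```

Run:
```python
from h import *
s=ctrl.sense(); print(s["joints"].round(3),s["eef_pos"],s["force"],s["grip_width"]*85,s["grip_force"])
plan([487,12.6,80],tool(45,13),6)
```

```text
[-0.775  0.259  2.266  1.548  0.532 -0.606] [ 483.09841332 -129.03554723   97.70116048] [ 0.39765058  0.23593606 -2.85129299] 59.3914867156732 44.11275565624237
d [  3.9 141.6 -17.7] rot deg 11.4 rows 6 dr [ 0.03   0.001 -0.03 ]
[-0.01, -0.196, 0.025]
[-0.005, -0.196, 0.03]
[-0.001, -0.195, 0.034]
[0.004, -0.194, 0.039]
[0.009, -0.193, 0.043]
[0.013, -0.192, 0.048]
```

Call:
arm_command:
  increments:
    - {"dr": [0.03,0,-0.03],"offset": [-0.01,-0.196,0.025],"hand": -1}
    - {"dr": [0.03,0,-0.03],"offset": [-0.005,-0.196,0.03],"hand": -1}
    - {"dr": [0.03,0,-0.03],"offset": [0,-0.195,0.034],"hand": -1}
    - {"dr": [0.03,0,-0.03],"offset": [0.004,-0.194,0.039],"hand": -1}
    - {"dr": [0.03,0,-0.03],"offset": [0.009,-0.193,0.043],"hand": -1}
    - {"dr": [0.03,0,-0.03],"offset": [0.013,-0.192,0.048],"hand": -1}
    - {"dr": [0,0,0],"offset": [0,0,0],"hand": -1}

```text
time_s: 4.9
eef_pos: [486.7, 13.2, 79.6]
ee_rot: [-0.044, 0.919, 0.105, 0.378]
force: [-0.6, 0.0, -2.4]
grip_width: 0.699
grip_force: 44.3
```

Run:
```python
from h import *
s=ctrl.sense(); print(s["joints"].round(3),s["eef_pos"],s["force"],s["grip_width"]*85,s["grip_force"])
plan([657,3,72],tool(45,13),8)
a=snap("side","side3");b=snap("top","top3")
o=np.hstack([cv2.resize(a[120:400,180:460],(400,400)),cv2.resize(b[100:400,200:500],(400,400))]);cv2.imwrite("pics/z3.png",o)
```

```text
[-0.47   0.281  2.326  1.791  0.484 -0.785] [486.70818365  13.20997766  79.63493891] [-0.61417874  0.03372036 -2.41194159] 59.410643363303485 44.334022227967125
d [170.3 -10.2  -7.6] rot deg 0.3 rows 8 dr [-0.     0.001  0.   ]
[0.115, 0.051, 0.125]
[0.115, 0.051, 0.126]
[0.115, 0.051, 0.126]
[0.115, 0.051, 0.126]
[0.115, 0.05, 0.126]
[0.115, 0.05, 0.126]
[0.115, 0.05, 0.126]
[0.115, 0.05, 0.126]
```

View pics/z3.png

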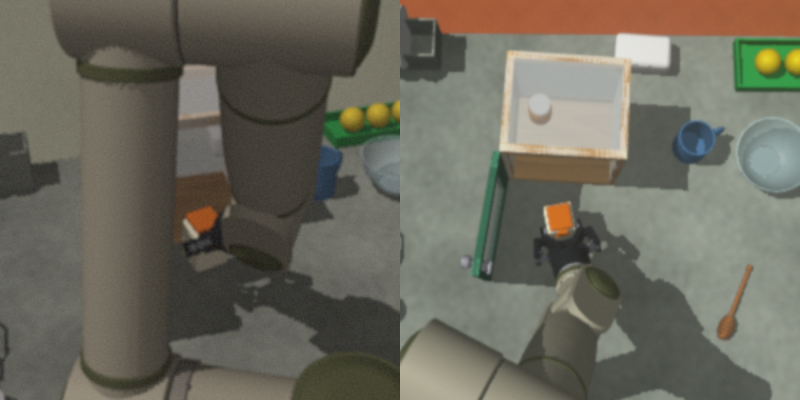

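The right (top) crop shows the canister at (560,218), centred before the open doorway. The left (side) crop shows the wrist ball at (262,240). I'll check the wrist and forearm against the roof edge.

Run:
```python
from h import *
R=tool(45,13); s=ctrl.sense(); 
ps=(180+262*.7,120+240*.7); pt=(200+188*.75,100+292*.75)
X,e=tri(ps,pt); print("wrist",X.round(),e.round(1),"tool frame",(R.T@(X-s["eef_pos"])).round())
# forearm axis: points at olive ring in side crop (275,110) / top crop ring (545,375)
Y,e=tri((180+275*.7,120+100*.7),(200+155*.75,100+370*.75)); print("forearm",Y.round(),e.round(1))
```

```text
wrist [337. -36. 196.] 15.3 tool frame [ -29.   12. -193.]
forearm [216.  21. 498.] 1.4
```

The wrist will sit about 95 mm from the roof edge, so there's room. Inserting.

Call:
arm_command:
  increments:
    - {"dr": [0,0,0],"offset": [0.06,0.025,0.065],"hand": -1}
    - {"dr": [0,0,0],"offset": [0.115,0.05,0.125],"hand": -1}
    - {"dr": [0,0,0],"offset": [0.115,0.05,0.125],"hand": -1}
    - {"dr": [0,0,0],"offset": [0.115,0.05,0.125],"hand": -1}
    - {"dr": [0,0,0],"offset": [0.115,0.05,0.125],"hand": -1}
    - {"dr": [0,0,0],"offset": [0.115,0.05,0.125],"hand": -1}
    - {"dr": [0,0,0],"offset": [0.115,0.05,0.125],"hand": -1}
    - {"dr": [0,0,0],"offset": [0.1,0.045,0.11],"hand": -1}

```text
time_s: 5.8
eef_pos: [646.2, 0.6, 74.0]
ee_rot: [-0.043, 0.918, 0.104, 0.38]
force: [0.0, -0.2, -2.1]
grip_width: 0.698
grip_force: 44.3
```

Run:
```python
from h import *
s=ctrl.sense(); print(s["joints"].round(3),s["eef_pos"],s["force"],s["grip_width"]*85,s["grip_force"])
plan([658,3,54],tool(45,13),6)
```

```text
[-0.333  0.535  1.884  1.52   0.383 -0.361] [6.46170994e+02 6.22789084e-01 7.40351069e+01] [ 0.01833058 -0.2290942  -2.1337332 ] 59.305485788169285 44.330625771859005
d [ 11.8   2.4 -20. ] rot deg 0.2 rows 6 dr [ 0.  0. -0.]
[-0.008, 0.0, 0.032]
[-0.008, 0.0, 0.032]
[-0.008, 0.0, 0.032]
[-0.008, 0.0, 0.032]
[-0.008, 0.0, 0.032]
[-0.008, 0.0, 0.032]
```

Call:
arm_command:
  increments:
    - {"dr": [0,0,0],"offset": [-0.01,0,0.035],"hand": -1}
    - {"dr": [0,0,0],"offset": [-0.01,0,0.035],"hand": -1}
    - {"dr": [0,0,0],"offset": [-0.01,0,0.035],"hand": -1}
    - {"dr": [0,0,0],"offset": [-0.01,0,0.03],"hand": -1}
    - {"dr": [0,0,0],"offset": [-0.005,0,0.03],"hand": -1}
    - {"dr": [0,0,0],"offset": [-0.005,0,0.03],"hand": -1}
    - {"dr": [0,0,0],"offset": [0,0,0],"hand": -1}

```text
time_s: 6.5
eef_pos: [656.4, 4.4, 53.0]
ee_rot: [-0.043, 0.918, 0.104, 0.379]
force: [0.3, 0.4, -1.7]
grip_width: 0.699
grip_force: 44.3
```

Call:
arm_command:
  increments:
    - {"dr": [0,0,0],"offset": [-0.006,0,0.006],"hand": -1}
    - {"dr": [0,0,0],"offset": [-0.006,0,0.006],"hand": -1}

```text
time_s: 6.7
eef_pos: [656.7, 4.4, 52.3]
ee_rot: [-0.043, 0.918, 0.104, 0.38]
force: [-9.1, 0.6, 10.2]
grip_width: 0.7
grip_force: 46.5
```

Contact is about 10 N on the cupboard floor. I'll release and back out along the tool axis.

Call:
arm_command:
  increments:
    - {"dr": [0,0,0],"offset": [0.004,0,-0.004],"hand": -0.5}
    - {"dr": [0,0,0],"offset": [0,0,0],"hand": 1}
    - {"dr": [0,0,0],"offset": [0,0,0],"hand": 1}
    - {"dr": [0,0,0],"offset": [0,0,0],"hand": 1}
    - {"dr": [0,0,0],"offset": [0,0,0],"hand": 1}
    - {"dr": [0,0,0],"offset": [0,0,0],"hand": 1}

```text
time_s: 7.3
eef_pos: [656.5, 4.3, 52.1]
ee_rot: [-0.043, 0.918, 0.104, 0.379]
force: [0.4, -0.6, 0.1]
grip_width: 1.002
grip_force: 0.0
```

Call:
arm_command:
  increments:
    - {"dr": [0,0,0],"offset": [0,0,-0.06],"hand": 1}
    - {"dr": [0,0,0],"offset": [0,0,-0.1],"hand": 1}
    - {"dr": [0,0,0],"offset": [0,0,-0.15],"hand": 1}
    - {"dr": [0,0,0],"offset": [0,0,-0.2],"hand": 1}
    - {"dr": [0,0,0],"offset": [0,0,-0.2],"hand": 1}
    - {"dr": [0,0,0],"offset": [0,0,-0.2],"hand": 1}
    - {"dr": [0,0,0],"offset": [0,0,-0.2],"hand": 1}
    - {"dr": [0,0,0],"offset": [0,0,-0.1],"hand": 1}

```text
time_s: 8.1
eef_pos: [555.3, -18.9, 156.7]
ee_rot: [-0.043, 0.918, 0.104, 0.38]
force: [-0.2, -0.7, 0.2]
grip_width: 0.999
grip_force: 0.0
```

Run:
```python
from h import *
s=ctrl.sense(); print(s["joints"].round(3),s["eef_pos"],s["force"],s["grip_width"]*85,s["grip_force"])
a=snap("side","side4");b=snap("top","top4")
o=np.hstack([cv2.resize(a[120:400,180:460],(400,400)),cv2.resize(b[100:330,220:450],(400,400),interpolation=cv2.INTER_CUBIC)]);cv2.imwrite("pics/z4.png",o)
```

```text
[-0.462  0.216  2.079  1.212  0.499 -0.124] [555.26566172 -18.92359714 156.67923023] [-0.16178354 -0.65480546  0.16876215] 84.87905460174599 0.0
```

View pics/z4.png

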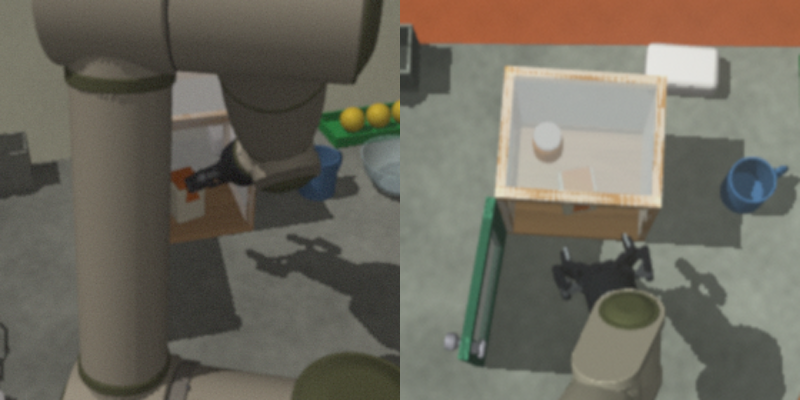

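The top crop shows the canister standing inside at (578,180) and the jar at (547,140). The hand is out at (600,270), and the door is still open along (480,280).

Next: close the fingers, go vertical and pass over the door. Then use the shut fingers as an upright peg on the door's outer face.

Run:
```python
from h import *
plan([440,10,340],tool(90,82),12)
```

```text
d [-115.9   29.   183.4] rot deg 80.9 rows 12 dr [ 0.05  -0.073 -0.121]
[0.038, -0.037, -0.142]
[0.033, -0.04, -0.143]
[0.029, -0.042, -0.143]
[0.025, -0.045, -0.143]
[0.021, -0.049, -0.142]
[0.018, -0.053, -0.141]
[0.015, -0.057, -0.14]
[0.013, -0.061, -0.139]
[0.011, -0.065, -0.137]
[0.01, -0.069, -0.135]
[0.009, -0.074, -0.133]
[0.008, -0.078, -0.13]
```

Call:
arm_command:
  increments:
    - {"dr": [0.05,-0.073,-0.12],"offset": [0.038,-0.037,-0.142],"hand": -1}
    - {"dr": [0.05,-0.073,-0.12],"offset": [0.033,-0.04,-0.143],"hand": -1}
    - {"dr": [0.05,-0.073,-0.12],"offset": [0.029,-0.042,-0.143],"hand": -1}
    - {"dr": [0.05,-0.073,-0.12],"offset": [0.025,-0.045,-0.143],"hand": -1}
    - {"dr": [0.05,-0.073,-0.12],"offset": [0.021,-0.049,-0.142],"hand": -1}
    - {"dr": [0.05,-0.073,-0.12],"offset": [0.018,-0.053,-0.141],"hand": -1}
    - {"dr": [0.05,-0.073,-0.12],"offset": [0.015,-0.057,-0.14],"hand": -1}
    - {"dr": [0.05,-0.073,-0.12],"offset": [0.013,-0.061,-0.139],"hand": -1}

```text
time_s: 9.0
eef_pos: [479.7, 0.7, 276.8]
ee_rot: [-0.017, 0.859, 0.493, 0.136]
force: [-0.3, 1.0, -0.4]
grip_width: 0.002
grip_force: 0.0
```

Run:
```python
from h import *
s=ctrl.sense(); print(s["joints"].round(3),s["eef_pos"],s["force"])
plan([420,100,345],tool(90,82),8)
```

```text
[-0.373  0.064  1.706  0.248  1.234  0.09 ] [479.699416     0.72641424 276.7554635 ] [-0.25833067  0.95841604 -0.38465084]
d [-59.7  99.3  68.2] rot deg 27.3 rows 8 dr [ 0.025 -0.037 -0.062]
[0.075, -0.099, -0.065]
[0.078, -0.096, -0.065]
[0.081, -0.094, -0.066]
[0.083, -0.091, -0.066]
[0.086, -0.088, -0.067]
[0.088, -0.085, -0.068]
[0.09, -0.082, -0.069]
[0.092, -0.079, -0.07]
```

Call:
arm_command:
  increments:
    - {"dr": [0.025,-0.037,-0.062],"offset": [0.075,-0.099,-0.065],"hand": -1}
    - {"dr": [0.025,-0.037,-0.062],"offset": [0.078,-0.096,-0.065],"hand": -1}
    - {"dr": [0.025,-0.037,-0.062],"offset": [0.081,-0.094,-0.066],"hand": -1}
    - {"dr": [0.025,-0.037,-0.062],"offset": [0.083,-0.091,-0.066],"hand": -1}
    - {"dr": [0.025,-0.037,-0.062],"offset": [0.086,-0.088,-0.067],"hand": -1}
    - {"dr": [0.025,-0.037,-0.062],"offset": [0.088,-0.085,-0.068],"hand": -1}
    - {"dr": [0.025,-0.037,-0.062],"offset": [0.09,-0.082,-0.069],"hand": -1}
    - {"dr": [0.025,-0.037,-0.062],"offset": [0.092,-0.079,-0.07],"hand": -1}

```text
time_s: 9.8
eef_pos: [420.2, 100.6, 344.6]
ee_rot: [-0.001, 0.754, 0.657, -0.001]
force: [0.0, -0.8, -0.4]
grip_width: 0.002
grip_force: 0.0
```

Run:
```python
from h import *
s=ctrl.sense(); print(s["joints"].round(3),s["eef_pos"],s["force"])
plan([412,232,330],tool(90,82),4)
R=tool(90,82); s["eef_pos"]=np.array([412,232,330.]);
```

```text
[-0.037  0.044  1.529 -0.     1.57   0.101] [420.19778692 100.64941873 344.58111263] [ 0.00100649 -0.76199677 -0.44019359]
d [ -8.2 131.4 -14.6] rot deg 0.1 rows 4 dr [-0.001  0.     0.001]
[0.269, -0.054, 0.03]
[0.269, -0.055, 0.03]
[0.269, -0.055, 0.03]
[0.269, -0.055, 0.03]
```

Call:
arm_command:
  increments:
    - {"dr": [0,0,0],"offset": [0.27,-0.055,0.03],"hand": -1}
    - {"dr": [0,0,0],"offset": [0.27,-0.055,0.03],"hand": -1}
    - {"dr": [0,0,0],"offset": [0.27,-0.055,0.03],"hand": -1}
    - {"dr": [0,0,0],"offset": [0.27,-0.055,0.03],"hand": -1}
    - {"dr": [0,0,0],"offset": [0,0,0.25],"hand": -1}
    - {"dr": [0,0,0],"offset": [0,0,0.3],"hand": -1}
    - {"dr": [0,0,0],"offset": [0,0,0.3],"hand": -1}
    - {"dr": [0,0,0],"offset": [0,0,0.15],"hand": -1}

```text
time_s: 10.6
eef_pos: [411.1, 232.0, 207.0]
ee_rot: [-0.002, 0.755, 0.656, -0.002]
force: [-0.1, -0.3, -0.4]
grip_width: 0.001
grip_force: 0.0
```

Run:
```python
from h import *
s=ctrl.sense(); print(s["joints"].round(3),s["eef_pos"],s["force"])
a=snap("side","side5");b=snap("top","top5")
o=np.hstack([cv2.resize(a[120:400,100:380],(400,400)),cv2.resize(b[100:330,200:430],(400,400),interpolation=cv2.INTER_CUBIC)]);cv2.imwrite("pics/z5.png",o)
```

```text
[2.640e-01 2.210e-01 1.685e+00 1.000e-03 1.241e+00 4.040e-01] [411.13201761 231.99928011 207.03272871] [-0.13267731 -0.33206547 -0.36576608]
```

View pics/z5.png

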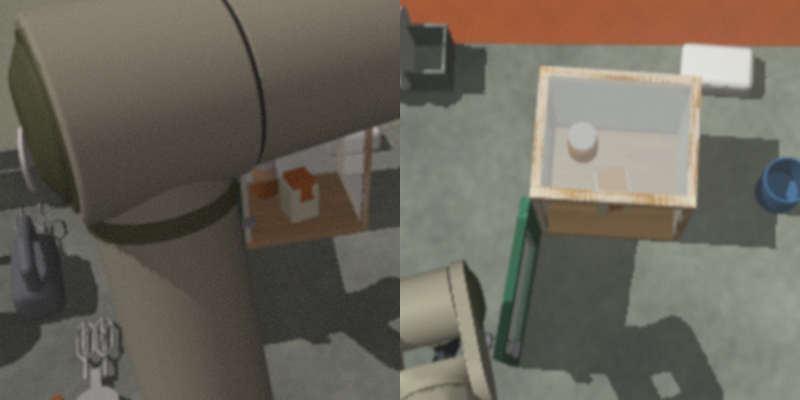

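The side crop shows the canister upright at (300,195) beside the jar at (262,180), and the hand is outside the door. I'll approach the door face along −x of the tool.

Call:
arm_command:
  increments:
    - {"dr": [0,0,0],"offset": [-0.06,0,-0.02],"hand": -1}
    - {"dr": [0,0,0],"offset": [-0.1,0,0],"hand": -1}
    - {"dr": [0,0,0],"offset": [-0.1,0,0],"hand": -1}
    - {"dr": [0,0,0],"offset": [-0.08,0,0],"hand": -1}
    - {"dr": [0,0,0],"offset": [-0.06,0,0],"hand": -1}
    - {"dr": [0,0,0],"offset": [-0.03,0,0],"hand": -1}
    - {"dr": [0,0,0],"offset": [-0.03,0,0],"hand": -1}

```text
time_s: 11.4
eef_pos: [404.8, 177.0, 212.7]
ee_rot: [-0.0, 0.755, 0.656, 0.0]
force: [-0.2, 0.5, 0.6]
grip_width: 0.001
grip_force: 0.0
```

Call:
arm_command:
  increments:
    - {"dr": [0,0,-0.03],"offset": [-0.04,-0.005,0],"hand": -1}
    - {"dr": [0,0,-0.03],"offset": [-0.04,-0.005,0],"hand": -1}
    - {"dr": [0,0,-0.064],"offset": [-0.08,-0.009,0],"hand": -1}
    - {"dr": [0,0,-0.064],"offset": [-0.08,-0.009,0],"hand": -1}
    - {"dr": [0,0,-0.064],"offset": [-0.08,-0.009,0],"hand": -1}
    - {"dr": [0,0,-0.064],"offset": [-0.08,-0.009,0],"hand": -1}

```text
time_s: 12.0
eef_pos: [397.3, 129.5, 212.6]
ee_rot: [-0.0, 0.667, 0.745, 0.0]
force: [0.9, 0.1, 0.5]
grip_width: -0.0
grip_force: 0.0
```

```bash
cat >> h.py <<'E'
def door(s=None):
    s=s or ctrl.sense(); q=s["ee_rot"]; R=Ro.from_quat([q[1],q[2],q[3],q[0]]).as_matrix(); h=R.T@(np.array([593.6,125,210])-s["eef_pos"])
    d=np.array([593.6,125])-s["eef_pos"][:2]; r=np.hypot(*d)
    yaz=np.degrees(np.arctan2(R[1,1],R[0,1])); th=np.radians(-3.2+90)-np.arctan2(d[1],d[0])
    print("pos",s["eef_pos"].round(1),"hinge in tool",h.round(1),"yaz",yaz.round(1),"door if touching(peg 26):",(th+np.arcsin(26/r)).round(3),"tool angle",(np.radians(86.8-yaz)).round(3),"F",s["force"].round(1),"j",s["joints"].round(2))
E
python3 - <<'E'
from h import *
door()
E
```

```text
pos [397.3 129.5 212.6] hinge in tool [-26.1 194.7   2.5] yaz 6.3 door if touching(peg 26): 1.671 tool angle 1.405 F [0.9 0.1 0.5] j [ 0.03  0.09  1.82  0.    1.23 -0.08]
```

```bash
cat >> h.py <<'E'
def green(name):
    b=snap("top",name); h=cv2.cvtColor(b,cv2.COLOR_BGR2HSV); m=cv2.inRange(h,(65,110,40),(95,255,255)); m[:180]=0; m[:,420:]=0;m[330:]=0;m[:,:230]=0
    n,l,st,c=cv2.connectedComponentsWithStats(m); k=1+np.argmax(st[1:,4]); p=np.argwhere(l==k)[:,::-1].astype(np.float32)
    bx=cv2.boxPoints(cv2.minAreaRect(p)); P=np.array([onz("top",q,265)[:2] for q in bx]); 
    e=P[1]-P[0] if np.linalg.norm(P[1]-P[0])>np.linalg.norm(P[2]-P[1]) else P[2]-P[1]
    a=np.degrees(np.arctan2(e[1],e[0]))%180; print("door area",st[k,4],"box",bx.round(),"dir",a.round(1),"angle rad",np.radians((266.8-a) if a>80 else 86.8-a).round(3))
E
python3 - <<'E'
from h import *
green("top6")
E
```

```text
door area 30 box [[271. 216.]
 [274. 216.]
 [276. 226.]
 [272. 226.]] dir 8.1 angle rad 1.374
```

The visible strip of the door near the hinge is at about 1.37 rad, matching the peg's 1.40, so the door follows. Continuing the arc.

Call:
arm_command:
  increments:
    - {"dr": [0,0,-0.064],"offset": [-0.0815,-0.009,0],"hand": -1}
    - {"dr": [0,0,-0.064],"offset": [-0.0815,-0.009,0],"hand": -1}
    - {"dr": [0,0,-0.064],"offset": [-0.0815,-0.009,0],"hand": -1}
    - {"dr": [0,0,-0.064],"offset": [-0.0815,-0.009,0],"hand": -1}
    - {"dr": [0,0,-0.064],"offset": [-0.0815,-0.009,0],"hand": -1}
    - {"dr": [0,0,-0.064],"offset": [-0.0815,-0.009,0],"hand": -1}
    - {"dr": [0,0,-0.064],"offset": [-0.0815,-0.009,0],"hand": -1}
    - {"dr": [0,0,-0.064],"offset": [-0.0815,-0.009,0],"hand": -1}

```text
time_s: 12.85
eef_pos: [410.9, 52.6, 212.5]
ee_rot: [-0.0, 0.505, 0.863, 0.0]
force: [0.3, 1.1, 0.4]
grip_width: -0.0
grip_force: 0.0
```

Call:
arm_command:
  increments:
    - {"dr": [0,0,-0.064],"offset": [-0.0815,-0.009,0],"hand": -1}
    - {"dr": [0,0,-0.064],"offset": [-0.0815,-0.009,0],"hand": -1}
    - {"dr": [0,0,-0.064],"offset": [-0.0815,-0.009,0],"hand": -1}
    - {"dr": [0,0,-0.064],"offset": [-0.0815,-0.009,0],"hand": -1}
    - {"dr": [0,0,-0.064],"offset": [-0.0815,-0.009,0],"hand": -1}
    - {"dr": [0,0,-0.064],"offset": [-0.0815,-0.009,0],"hand": -1}
    - {"dr": [0,0,-0.064],"offset": [-0.0815,-0.009,0],"hand": -1}
    - {"dr": [0,0,-0.064],"offset": [-0.0815,-0.009,0],"hand": -1}

```text
time_s: 13.65
eef_pos: [453.7, -12.9, 212.4]
ee_rot: [-0.0, 0.323, 0.946, 0.0]
force: [0.8, 0.2, 0.8]
grip_width: 0.003
grip_force: 0.0
```

Run:
```python
from h import *
door(); green("top7")
```

```text
pos [453.7 -12.9 212.4] hinge in tool [-26.5 194.7   2.4] yaz 52.3 door if touching(peg 26): 0.87 tool angle 0.602 F [0.8 0.2 0.8] j [-0.29  0.17  1.73  0.    1.24 -1.2 ]
door area 14 box [[274. 219.]
 [276. 217.]
 [279. 220.]
 [277. 222.]] dir 45.0 angle rad 0.73
```

Call:
arm_command:
  increments:
    - {"dr": [0,0,-0.064],"offset": [-0.0815,-0.009,0],"hand": -1}
    - {"dr": [0,0,-0.064],"offset": [-0.0815,-0.009,0],"hand": -1}
    - {"dr": [0,0,-0.064],"offset": [-0.0815,-0.009,0],"hand": -1}
    - {"dr": [0,0,-0.064],"offset": [-0.0815,-0.009,0],"hand": -1}
    - {"dr": [0,0,-0.064],"offset": [-0.0815,-0.009,0],"hand": -1}
    - {"dr": [0,0,-0.064],"offset": [-0.0815,-0.009,0],"hand": -1}
    - {"dr": [0,0,-0.045],"offset": [-0.057,-0.006,0],"hand": -1}
    - {"dr": [0,0,-0.032],"offset": [-0.041,-0.005,0],"hand": -1}

```text
time_s: 14.5
eef_pos: [511.4, -53.2, 212.4]
ee_rot: [-0.0, 0.148, 0.989, 0.0]
force: [-1.4, -0.6, 0.7]
grip_width: 0.001
grip_force: 0.0
```

Call:
arm_command:
  increments:
    - {"dr": [0,0,-0.025],"offset": [-0.032,-0.004,0],"hand": -1}
    - {"dr": [0,0,-0.025],"offset": [-0.032,-0.004,0],"hand": -1}
    - {"dr": [0,0,-0.02],"offset": [-0.025,-0.003,0],"hand": -1}
    - {"dr": [0,0,-0.015],"offset": [-0.02,-0.002,0],"hand": -1}
    - {"dr": [0,0,-0.015],"offset": [-0.02,-0.002,0],"hand": -1}

```text
time_s: 15.0
eef_pos: [525.7, -59.2, 212.5]
ee_rot: [-0.0, 0.109, 0.994, 0.0]
force: [-1.3, 0.1, -0.7]
grip_width: -0.001
grip_force: 0.0
```

Run:
```python
from h import *
door(); b=snap("top","top8"); a=snap("side","side8")
o=np.hstack([cv2.resize(a[120:400,180:460],(400,400)),cv2.resize(b[100:330,200:430],(400,400),interpolation=cv2.INTER_CUBIC)]);cv2.imwrite("pics/z8.png",o)
```

```text
pos [525.7 -59.2 212.5] hinge in tool [-26.5 194.5   2.6] yaz 77.5 door if touching(peg 26): 0.43 tool angle 0.162 F [-1.3  0.1 -0.7] j [-0.33  0.34  1.51  0.    1.29 -1.69]
```

View pics/z8.png

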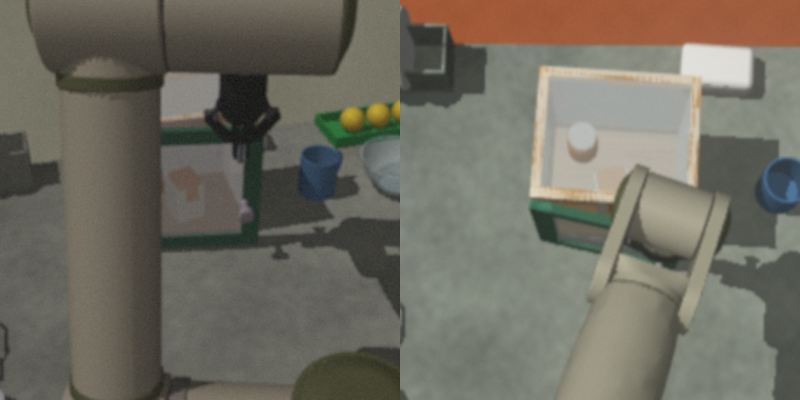

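The side crop shows the green door nearly shut at (205,185), with the fingers on it at (238,140) and the canister visible behind. I'll ease it in to the catch.

Call:
arm_command:
  increments:
    - {"dr": [0,0,-0.015],"offset": [-0.02,-0.002,0],"hand": -1}
    - {"dr": [0,0,-0.015],"offset": [-0.02,-0.002,0],"hand": -1}
    - {"dr": [0,0,-0.015],"offset": [-0.02,-0.002,0],"hand": -1}
    - {"dr": [0,0,-0.015],"offset": [-0.02,-0.002,0],"hand": -1}
    - {"dr": [0,0,-0.012],"offset": [-0.015,-0.002,0],"hand": -1}
    - {"dr": [0,0,-0.012],"offset": [-0.015,-0.002,0],"hand": -1}

```text
time_s: 15.7
eef_pos: [538.4, -63.1, 212.5]
ee_rot: [-0.0, 0.076, 0.997, 0.0]
force: [-0.3, -0.8, -0.6]
grip_width: -0.002
grip_force: 0.0
```

Call:
arm_command:
  increments:
    - {"dr": [0,0,-0.012],"offset": [-0.015,-0.002,0],"hand": -1}
    - {"dr": [0,0,-0.012],"offset": [-0.015,-0.002,0],"hand": -1}
    - {"dr": [0,0,-0.012],"offset": [-0.015,-0.002,0],"hand": -1}
    - {"dr": [0,0,-0.012],"offset": [-0.015,-0.002,0],"hand": -1}

```text
time_s: 16.1
eef_pos: [543.8, -64.8, 212.4]
ee_rot: [-0.003, 0.057, 0.998, 0.0]
force: [-14.4, 1.1, 6.1]
grip_width: -0.003
grip_force: 0.0
```

Run:
```python
from h import *
door()
```

```text
pos [543.8 -64.8 212.4] hinge in tool [-27.8 194.2   2.3] yaz 83.5 door if touching(peg 26): 0.333 tool angle 0.058 F [-14.4   1.1   6.1] j [-0.33  0.38  1.45 -0.    1.31 -1.79]
```

Call:
arm_command:
  increments:
    - {"dr": [0,0,-0.006],"offset": [-0.01,0,0],"hand": -1}
    - {"dr": [0,0,-0.006],"offset": [-0.01,0,0],"hand": -1}

```text
time_s: 16.3
eef_pos: [546.5, -65.4, 212.4]
ee_rot: [-0.002, 0.052, 0.999, 0.0]
force: [-9.6, -1.1, 2.3]
grip_width: 0.0
grip_force: 0.0
```

Call:
arm_command:
  increments:
    - {"dr": [0,0,-0.006],"offset": [-0.01,0,0],"hand": -1}
    - {"dr": [0,0,-0.006],"offset": [-0.01,0,0],"hand": -1}

```text
time_s: 16.5
eef_pos: [549.1, -65.8, 212.3]
ee_rot: [-0.002, 0.048, 0.999, 0.0]
force: [-8.3, -2.0, 1.1]
grip_width: 0.001
grip_force: 0.0
```

Call:
arm_command:
  increments:
    - {"dr": [0,0,-0.006],"offset": [-0.01,0,0],"hand": -1}
    - {"dr": [0,0,-0.006],"offset": [-0.01,0,0],"hand": -1}

```text
time_s: 16.7
eef_pos: [551.7, -65.9, 212.2]
ee_rot: [-0.001, 0.043, 0.999, 0.0]
force: [-4.6, -3.1, 0.3]
grip_width: 0.001
grip_force: 0.0
```

Call:
arm_command:
  increments:
    - {"dr": [0,0,-0.006],"offset": [-0.01,0,0],"hand": -1}
    - {"dr": [0,0,-0.006],"offset": [-0.01,0,0],"hand": -1}

```text
time_s: 16.9
eef_pos: [554.6, -66.0, 212.2]
ee_rot: [-0.001, 0.038, 0.999, 0.0]
force: [-2.8, -0.4, -0.7]
grip_width: 0.001
grip_force: 0.0
```

Run:
```python
from h import *
door()
```

```text
pos [554.6 -66.  212.2] hinge in tool [-24.3 193.4   2.2] yaz 85.6 door if touching(peg 26): 0.279 tool angle 0.02 F [-2.8 -0.4 -0.7] j [-0.33  0.4   1.42 -0.    1.32 -1.82]
```

Call:
arm_command:
  increments:
    - {"dr": [0,0,-0.006],"offset": [-0.01,0,0],"hand": -1}
    - {"dr": [0,0,0],"offset": [-0.01,0,0],"hand": -1}

```text
time_s: 17.1
eef_pos: [556.2, -66.0, 212.4]
ee_rot: [-0.002, 0.036, 0.999, 0.0]
force: [-16.6, -0.7, 3.9]
grip_width: 0.001
grip_force: 0.0
```

Call:
arm_command:
  increments:
    - {"dr": [0,0,0],"offset": [-0.01,0,0],"hand": -1}
    - {"dr": [0,0,0],"offset": [-0.005,0,0],"hand": -1}

```text
time_s: 17.3
eef_pos: [556.2, -66.0, 212.4]
ee_rot: [-0.004, 0.035, 0.999, 0.0]
force: [-27.2, -1.0, 7.8]
grip_width: 0.002
grip_force: 0.0
```

The door is against its stop: the position holds at 556.2 as the force rises. I'll back off, move clear and check.

Call:
arm_command:
  increments:
    - {"dr": [0,0,0],"offset": [0.02,0,0],"hand": -1}
    - {"dr": [0,0,0],"offset": [0.04,0,0],"hand": -1}
    - {"dr": [0,0,0],"offset": [0.1,0,0],"hand": -1}
    - {"dr": [0,0,0],"offset": [0.2,0,0],"hand": -1}
    - {"dr": [0,0,0],"offset": [0.3,0,-0.1],"hand": -1}
    - {"dr": [0,0,0],"offset": [0.3,-0.2,-0.1],"hand": -1}
    - {"dr": [0,0,0],"offset": [0.3,-0.2,-0.1],"hand": -1}
    - {"dr": [0,0,0],"offset": [0.2,-0.3,0],"hand": -1}

```text
time_s: 18.1
eef_pos: [377.2, -137.4, 250.2]
ee_rot: [0.002, 0.035, 0.999, -0.001]
force: [0.8, -0.6, -0.4]
grip_width: -0.004
grip_force: 0.0
```

Call:
arm_command:
  increments:
    - {"dr": [0,0,0],"offset": [0,-0.3,0],"hand": -1}
    - {"dr": [0,0,0],"offset": [0,-0.35,0],"hand": -1}
    - {"dr": [0,0,0],"offset": [0,-0.35,0],"hand": -1}
    - {"dr": [0,0,0],"offset": [0,-0.35,0],"hand": -1}
    - {"dr": [0,0,0],"offset": [0,-0.35,0],"hand": -1}
    - {"dr": [0,0,0],"offset": [0,-0.2,0],"hand": -1}
    - {"dr": [0,0,0],"offset": [0,0,0],"hand": -1}
    - {"dr": [0,0,0],"offset": [0,0,0],"hand": -1}

```text
time_s: 18.9
eef_pos: [361.9, -364.6, 248.3]
ee_rot: [-0.0, 0.036, 0.999, 0.0]
force: [0.5, 0.7, 0.1]
grip_width: -0.001
grip_force: 0.0
```

Run:
```python
from h import *
s=ctrl.sense(); print(s["eef_pos"],s["force"],s["dq"].round(3))
b=snap("top","top9"); a=snap("side","side9")
o=np.hstack([cv2.resize(a[100:380,160:440],(400,400)),cv2.resize(b[100:330,220:450],(400,400),interpolation=cv2.INTER_CUBIC)]);cv2.imwrite("pics/z9.png",o)
# green top edge of door: expected outer-top corners if shut
c,sn=np.cos(-.056),np.sin(-.056)
W=lambda x,y,z:(587+c*x-sn*y,7+sn*x+c*y,z)
for th in(0,.05,.1):
  e=W(-236*np.sin(th)-15*np.cos(th),118-236*np.cos(th)+15*np.sin(th),265); print(th,"free corner top",proj("top",e).round(1),"side",proj("side",e).round(1), "zoom", ((proj("side",e)-[160,100])/.7).round(),((proj("top",e)-[220,100])*400/230).round())
```

```text
[ 361.87137271 -364.63689977  248.34744993] [0.50435014 0.66536341 0.1364046 ] [ 0.022 -0.018  0.014 -0.002  0.003 -0.001]
0 free corner top [368.8 225.3] side [363.6 201.8] zoom [291. 145.] [259. 218.]
0.05 free corner top [368.2 229.9] side [364.7 204.2] zoom [292. 149.] [258. 226.]
0.1 free corner top [367.3 234.4] side [365.5 206.7] zoom [294. 152.] [256. 234.]
```

View pics/z9.png

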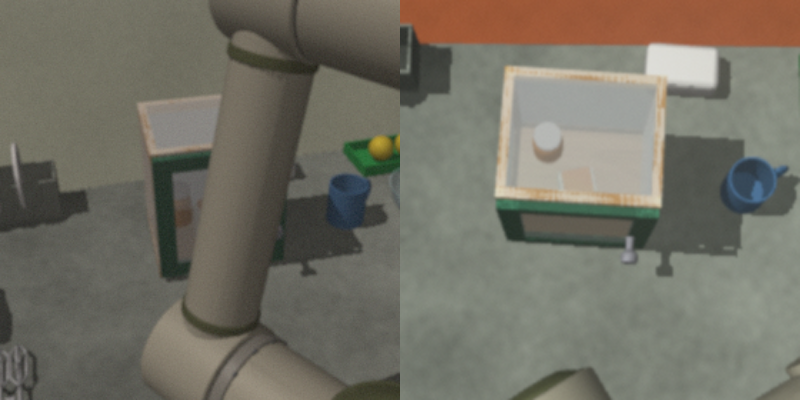

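The top crop shows the door's green top edge flush and parallel with the cupboard front. Its free corner is near (659,216), where the shut door should put it (659,218). The canister stands inside at (577,180) and the jar at (547,140). The arm is well clear.

```bash
python3 -c "
from rig import ctrl
print(ctrl.finish_job())"
```

```text
the job is handed in; nothing more can be done
None
```

The canister is standing upright inside the cupboard clear of the doorway, the door is pushed shut onto its catch, the jar is still standing, and the job was handed in at about 19 s; the hand-in returned no verdict.

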